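# Strip the arbor and sort the torque-tester fittings

## Task

Sort the fittings after a calibration run: slide the steel stop collar off the free end of the arbor's bar and put it in the square tray, then slide the bronze thrust ring off after it and put it in the round dish, letting neither of them fall or touch down anywhere else. Also stand the spline socket upright in the pocket of the bored wooden block and lay the chrome wobble extension flat in the long tray, before or after, as you like. Leave the gray fixture block where it stands, and let go of everything.

Things in the scene. Friction and masses are not known exactly. Their poses are not given: they have to be found in the camera images.
- arbor: Gray storage arbor, bolted down: 90 x 80 x 14 mm foot, a post 26 x 36 mm and 126 mm high, and a plain horizontal steel bar 12 mm in diameter. Origin: on the bench under the post's centre. The bar runs from the post along the arbor's +x, its axis 110 mm above the bench, to a free plain end 140 mm from the origin.
- stop_collar: Dark steel stop collar hanging loose on the bar, the one nearer the bar's free end: 44 mm outside, 24 mm bore, 18 mm long. Its set screw is already backed out: it slides freely. Origin: its centre; x is its bore axis (along the bar at the start, where it hangs by the top of its bore, centre about 6 mm below the bar's axis).
- thrust_ring: Bronze thrust ring hanging loose on the bar behind the collar, towards the post: 50 mm outside, 26 mm bore, 12 mm thick. Origin: its centre; x is its bore axis (along the bar at the start, centre about 7 mm below the bar's axis).
- spline_socket: Rust-flecked steel spline socket standing on end on the bench, splined mouth up: a cylinder 38 mm in diameter, 60 mm high. Origin: centre of its underside; z is its axis, up.
- extension: Chrome wobble extension lying on the bench, 100 mm long: hexagonal ends 18 mm across flats (26 mm long at the -x end, 12 mm long at the +x end, there with a 9.5 mm square drive 12 mm long beyond) and between them a round shaft 13 mm in diameter from x = -26 to +26 mm. x runs along it; origin: mid-length, on the underside, 9 mm below the shaft's axis.
- fixture_block: Gray cast-aluminum fixture block with a slot across its top, 58 x 50 x 48 mm, loose on the bench. Not part of the job. Origin: centre of its underside.
- square_tray: Square gray steel tray, fixed to the bench, 120 x 120 mm and 24 mm high outside, walls and floor 4 mm, open top. For the stop collar. Origin: centre of its underside; x and y along its sides.
- round_dish: Round bright steel dish, fixed to the bench, 128 mm in diameter, 24 mm high outside, wall and floor 4 mm, open top. For the thrust ring. Origin: centre of its underside.
- bored_block: Square pale wooden block, fixed to the bench, 100 x 100 x 30 mm, with one round pocket 61 mm in diameter and 20 mm deep (floor 10 mm above the bench) bored in the middle of its top. For the spline socket. Origin: centre of its underside, below the pocket's centre.
- long_tray: Long low dark steel tray, fixed to the bench, 140 x 78 mm and 16 mm high outside, walls and floor 4 mm, open top. For the wobble extension. Origin: centre of its underside; x along its length.
There are look-alikes about, which are no part of the job. Leave any green or purple look-alike of the spline_socket alone.

How it is judged:
On the way, in this order (a step that is already met when the one before it is completed fails the run):
1. the stop collar is in the square tray (x of stop_collar in the frame of square_tray between -0.052 and 0.052 m and y of stop_collar in the frame of square_tray between -0.052 and 0.052 m and z of stop_collar in the frame of square_tray below 0.034 m), for 0.2 s.
2. then the thrust ring is in the round dish (horizontal distance between thrust_ring and round_dish below 0.054 m and z of thrust_ring in the frame of round_dish below 0.037 m), for 0.2 s.
At the end, for the whole second after the job is handed in: Collar in the square tray and ring in the dish (lying or standing), centres within 52 and 54 mm of the middle; socket on the pocket floor, within 15 mm of centre, upright to 0.15 rad; extension flat in the long tray, within 24 mm along, 30 mm across; all at rest; block moved under 20 mm (all of step 1 and all of step 2 and horizontal distance between spline_socket and bored_block below 0.015 m and z of spline_socket in the frame of bored_block below 0.016 m and angle between spline_socket's own z axis and vertical below 0.15 rad and x of extension in the frame of long_tray between -0.024 and 0.024 m and y of extension in the frame of long_tray between -0.03 and 0.03 m and z of extension in the frame of long_tray below 0.01 m and angle between extension's own x axis and vertical between 1.47 and 1.67 rad and linear speed of each of stop_collar, thrust_ring, spline_socket, extension below 0.02 m/s and distance of fixture_block from where it was at the start of the episode below 0.02 m); the robot touches nothing.
It fails at once if the stop collar is dropped or set down outside the square tray (height (world z) of stop_collar below 0.045 m and horizontal distance between stop_collar and square_tray above 0.085 m).
It fails at once if the thrust ring is dropped or set down outside the round dish (height (world z) of thrust_ring below 0.045 m and horizontal distance between thrust_ring and round_dish above 0.07 m).
It fails at once if the fixture block is pushed away (distance of fixture_block from where it was at the start of the episode above 0.02 m).
It also fails if it takes over 112 s, if anything falls off the work surface, if the arm or the gripper's body presses on something with over 40 N, if the wrist force passes 120 N, or if a joint passes its speed limit or range.

## Robot

A 6-joint arm with a two-finger parallel gripper is mounted at the origin on the work surface. World frame = base frame: x ahead of the robot, y to its left, z up, the work surface at z = 0. Lengths are in m, angles in rad, forces in N, time in s.
With the tool pointing down it reaches from about 0.35 to 0.85 m from the base axis. Payload 8.1 kg.
Tool frame: the origin (TCP) lies midway between the tips of the shut fingers; the grasp point (between the pads) lies 19 mm behind it; z points along the fingers, y is the line along which they close (so a half turn about z gives the same grasp; the last joint's range is limited). The gripper opens to 85 mm and grips with 20 to 120 N. Pads are 22 mm wide; open, the fingers measure 114 mm over their backs; the gripper's body (76 mm by 85 mm) begins 54 mm behind the grasp point. The pads swing forward as they close: fully open they stand 13 mm farther back than shut.
Start: joints at [1.085, 0.13, 1.488, -0, 1.523, -0.085], TCP at [0.234, 0.552, 0.231] pointing down, gripper open.
Joint ranges: [-2.96, 2.96], [-0.89, 2.26], [0.02, 2.5], [-1.34, 4.48], [0, 2.73], [-2.66, 2.66]. Speed limits (rad/s): [2.39, 2.39, 2.79, 3.14, 3.14, 3.14].

## Interface

Orientations are given as a rotation vector (axis times angle).
In Python, from bench import env gives the robot as it stands.
- The arm moves only by the tool play_rows, never from a script. Its argument "commands" is a list of rows, each a list of 7 numbers: the turn, a rotation vector about the tool's x, y, z in rad, then the shift along the tool's x, y, z in cm, then the opening, from 0 (shut) to 1 (fully open). In form: [[wx, wy, wz, x, y, z, fingers], ...]. A call has 1 to 12 rows; each row shifts and turns the commanded pose from where the row before left it, along the tool's axes as they then stand; what a row does not reach is not made up. A row lasts 1/10 s, in which the tool goes at most 50 mm and 8.59 degrees, less where a joint would pass 70% of its speed; a pose out of reach is approached as far as the arm can. A call with a gripper value outside its range is refused whole. The fingers move at their own pace and stop on an object; "grip_force" is the grip in N (left out, the last holds). Time passes only in rows, so rows that do not move let the fingers close. It gives the time, the measured TCP pose, the force, the opening and the grip force at its end, in the units of the state.
- env.get_state(): the state, without advancing time (a new reading comes with each control period).
- env.grab_frame(name): name is "side" or "top" or "wrist"; returns a dict with "img" (480x640x3 uint8, red, green, blue), "depth" (480x640 float32, m along the optical axis (not along the pixel's ray), 0 where there is no reading), "K" (3x3 intrinsics, pixels), "rvec" (rotation vector, rad) and "tvec" (3), from world to camera coordinates, as OpenCV has them; the wrist camera has in their place "tool_from_camera" (4x4, takes a point from camera to tool coordinates, whose origin is the TCP and whose axes are the flange's). Camera axes: x right, y down, z forward; pixel columns grow to the right and rows downward; lengths in m; the calibration is good to about 2 mm. A picture is of the moment at which its call begins: read the wrist's pose just before it.
- env.hand_in(): hands the job in; it is judged then, once.
The state is a dict: "time": time; "qpos": joint angles; "joint_vel": joint speeds; "joint_torque": joint torques, N m; "eef_pos": TCP position; "eef_rot": TCP orientation; "contact_force": force on the tool from outside, world axes, zero at the start; "moment": the same for the moment, N m; "opening": finger opening in m; "gripper_force": force on a finger pad.
Only numpy, scipy, OpenCV 4.12 (cv2) and the standard library are available. Lean on these libraries where they do the work, as an engineer would, in place of code of your own. Each camera call takes 0.05 s, during which the arm holds its last target. There are 200 camera calls.

## Working session

There is one attempt and no reset: what is moved stays moved. The work goes in short steps, Python scripts to look and compute and a tool call to move; the robot and the scene stay as the last step left them, time stands still between calls to the robot, and variables do not carry over. Pictures are saved under pics/ and viewed, at most 15 in all, crops included, and the job is handed in when it is done.

Besides the shell and the picture viewer there is one more tool, called as name([rows], argument=value, ...), one row to a line, values as JSON. play_rows: Moves the arm, as the interface text tells. Its arguments: {"type":"object","properties":{"commands":{"type":"array","items":{"type":"array","items":{"type":"number"}}},"grip_force":{"type":"number"}},"required":["commands"]}

```bash
mkdir -p pics; ls; cat > h.py <<'E'
import numpy as np, cv2
from bench import env
from scipy.spatial.transform import Rotation as R
def grab(n):
    s=env.get_state(); f=env.grab_frame(n)
    if n=='wrist':
        T=np.eye(4);T[:3,:3]=R.from_rotvec(s['eef_rot']).as_matrix();T[:3,3]=s['eef_pos']
        f['C2W']=T@f['tool_from_camera']
    else:
        T=np.eye(4);T[:3,:3]=R.from_rotvec(np.ravel(f['rvec'])).as_matrix();T[:3,3]=np.ravel(f['tvec'])
        f['C2W']=np.linalg.inv(T)
    return f
def save(f,n): cv2.imwrite('pics/'+n,f['img'][:,:,::-1]); np.savez('pics/'+n+'.npz',**f)
def load(n): return dict(np.load('pics/'+n+'.npz'))
def pw(f): # per-pixel world points
    v,u=np.mgrid[:480,:640]; d=f['depth']
    p=np.stack([(u-f['K'][0,2])/f['K'][0,0]*d,(v-f['K'][1,2])/f['K'][1,1]*d,d],-1)
    P=p@f['C2W'][:3,:3].T+f['C2W'][:3,3]; P[d==0]=np.nan; return P
def ray(f,u,v,z):
    d=f['C2W'][:3,:3]@np.linalg.inv(f['K'])@np.array([u,v,1.]); o=f['C2W'][:3,3]
    return o+d*(z-o[2])/d[2]
E
python3 - <<'E'
from h import *
for n in ['top','side']:
    f=grab(n); save(f,n+'0.png'); print(n,f['C2W'].round(3).tolist())
print(env.get_state())
E
```

```text
pics
top [[-0.005, -0.997, 0.078, 0.461], [-0.999, 0.002, -0.043, 0.059], [0.043, -0.078, -0.996, 0.882], [0.0, 0.0, 0.0, 1.0]]
side [[0.889, -0.247, 0.385, 0.204], [-0.457, -0.446, 0.769, -0.582], [-0.018, -0.86, -0.51, 0.498], [0.0, 0.0, 0.0, 1.0]]
{'time': 0.1, 'qpos': array([ 1.08460516e+00,  1.31131360e-01,  1.48917538e+00, -1.16514487e-05,
        1.52301179e+00, -8.53705946e-02]), 'joint_vel': array([ 1.87297456e-03, -2.26617422e-03, -2.26511013e-03,  2.17961636e-03,
        4.61993770e-05,  5.18267533e-05]), 'joint_torque': array([ 2.23726223e-03, -5.70955718e+01, -5.01937652e+01, -1.76383865e-04,
        8.34000675e-03, -7.11777398e-05]), 'eef_pos': array([0.233835  , 0.5520111 , 0.23031929]), 'eef_rot': array([-6.25305603e-01, -3.07824689e+00,  2.60580100e-03]), 'contact_force': array([-0.33580752,  0.34454238, -0.88357232]), 'moment': array([0.03033956, 0.00178901, 0.01057356]), 'gripper_force': 0.0, 'opening': 0.08557099630902947}
```

View pics/top0.png

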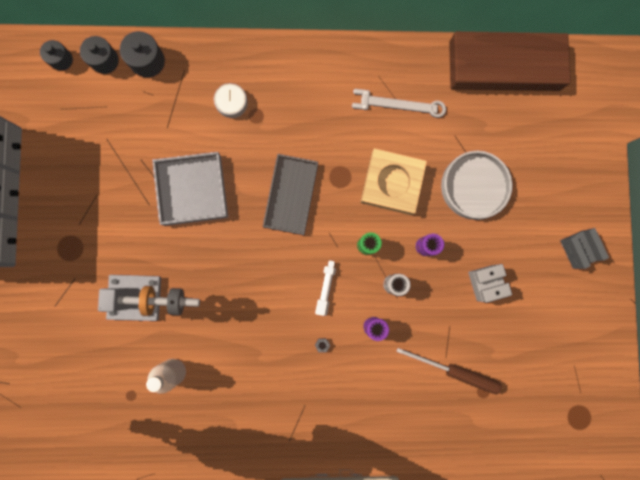

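View pics/side0.png

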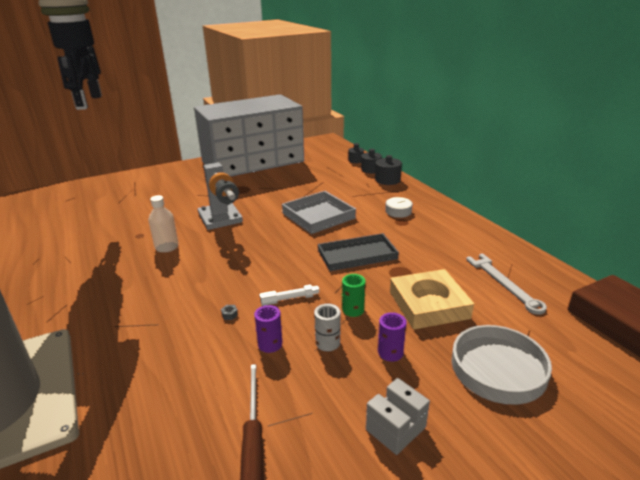

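The top view shows the arbor at (108..200,300) with its bar pointing right (−y), bronze ring at (147,300) and collar at (176,301). The square tray is at (190,188), long tray (292,195), bored block (395,181) and dish (477,185). The extension is at (326,288), and the wrench at (400,103) is not it. There are four socket candidates: green (370,243), purple (431,244), purple (377,328) and bare steel (398,285). The steel one fits "rust-flecked steel". The fixture block is at (490,283).

```bash
python3 - <<'E'
from h import *
f=load('top0.png'); P=pw(f); img=f['img']
s=load('side0.png')
a=cv2.resize(img[225:350,300:460][:,:,::-1],(640,500),interpolation=cv2.INTER_CUBIC); 
cv2.imwrite('pics/crop1.png',a)
b=cv2.resize(img[260:335,90:215][:,:,::-1],(750,450),interpolation=cv2.INTER_CUBIC)
cv2.imwrite('pics/crop2.png',b)
def blk(name,u0,u1,v0,v1,z0,z1):
    Q=P[v0:v1,u0:u1]; m=(Q[...,2]>z0)&(Q[...,2]<z1)
    n,l,st,c=cv2.connectedComponentsWithStats(m.astype(np.uint8),connectivity=8)
    k=1+np.argmax(st[1:,4]); m=l==k; q=Q[m]
    r=cv2.minAreaRect((q[:,:2]*1000).astype(np.float32))
    print(name,'n',len(q),'ctr mm',np.round(r[0],1),'size',np.round(r[1],1),'ang',round(r[2],1),'z med',np.nanmedian(q[:,2]).round(4),'bbox',q.min(0).round(3),q.max(0).round(3))
blk('sqtray',145,235,145,232,.014,.035)
blk('ltray',255,325,145,245,.008,.025)
blk('bblock',355,432,143,220,.02,.04)
blk('dish',435,520,145,225,.014,.035)
blk('socket',384,413,270,298,.04,.08)
blk('ext',310,342,258,320,.005,.03)
blk('fix',465,515,260,308,.035,.06)
blk('fix-all',465,515,260,308,.01,.06)
blk('post',90,130,280,325,.118,.14)
blk('foot',90,170,270,325,.008,.02)
blk('bar',186,205,292,310,.08,.13)
blk('collar+ring',128,188,280,325,.09,.13)
blk('bottle',140,190,350,395,.03,.3)
for n,(u,v) in dict(green=(370,243),p1=(431,244),p2=(377,328)).items(): print(n,ray(f,u,v,.05).round(3))
print('table z',np.nanmedian(P[400:440,20:100,2]),np.nanmedian(P[380:400,560:600,2]), np.isnan(P[...,0]).mean())
E
```

```text
sqtray n 815 ctr mm [631.2 270.6] size [120.8 120.5] ang 7.3 z med 0.023 bbox [0.565 0.204 0.014] [0.699 0.337 0.028]
ltray n 577 ctr mm [622.   87.2] size [ 78.2 140.2] ang 78.9 z med 0.0156 bbox [0.546 0.036 0.008] [0.697 0.138 0.02 ]
bblock n 2183 ctr mm [ 644.2 -104. ] size [100.4 101.1] ang 76.5 z med 0.0302 bbox [ 0.585 -0.164  0.02 ] [ 0.704 -0.044  0.035]
dish n 696 ctr mm [ 639.5 -262.6] size [126.6 127.5] ang 42.3 z med 0.0232 bbox [ 0.576 -0.328  0.014] [ 0.703 -0.199  0.029]
socket n 280 ctr mm [ 454.2 -103.1] size [37.  36.3] ang 2.9 z med 0.0588 bbox [ 0.436 -0.122  0.04 ] [ 0.473 -0.085  0.064]
ext n 462 ctr mm [448.6  21.6] size [20.5 99.9] ang 78.3 z med 0.0153 bbox [0.399 0.005 0.007] [0.498 0.041 0.023]
fix n 386 ctr mm [ 437.9 -281.8] size [22.4 51.6] ang 15.2 z med 0.0481 bbox [ 0.422 -0.309  0.035] [ 0.454 -0.255  0.052]
fix-all n 1107 ctr mm [ 455.2 -277. ] size [58.4 51.6] ang 15.2 z med 0.047 bbox [ 0.422 -0.309  0.01 ] [ 0.489 -0.246  0.052]
post n 411 ctr mm [433.1 369.8] size [26.8 34.5] ang 89.2 z med 0.1254 bbox [0.416 0.356 0.118] [0.45  0.383 0.129]
foot n 645 ctr mm [457.2 368.4] size [92.3 35.8] ang 82.5 z med 0.014 bbox [0.434 0.323 0.008] [0.474 0.413 0.02 ]
bar n 106 ctr mm [427.7 240.5] size [20.2 11.3] ang 89.4 z med 0.1144 bbox [0.422 0.23  0.108] [0.433 0.25  0.119]
collar+ring n 1073 ctr mm [430.5 295.1] size [93.9 47.8] ang 89.9 z med 0.1166 bbox [0.407 0.248 0.09 ] [0.454 0.342 0.129]
bottle n 860 ctr mm [301.2 296.3] size [47.7 42. ] ang 34.1 z med 0.0768 bbox [0.277 0.275 0.03 ] [0.323 0.322 0.113]
green [ 0.528 -0.055  0.05 ]
p1 [ 0.526 -0.164  0.05 ]
p2 [ 0.378 -0.065  0.05 ]
table z -0.0003210950297852788 0.0005235718500551378 0.00416015625
```

View pics/crop1.png

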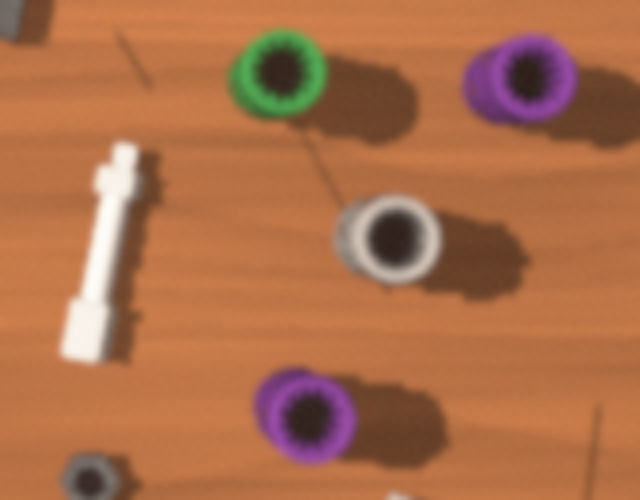

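View pics/crop2.png

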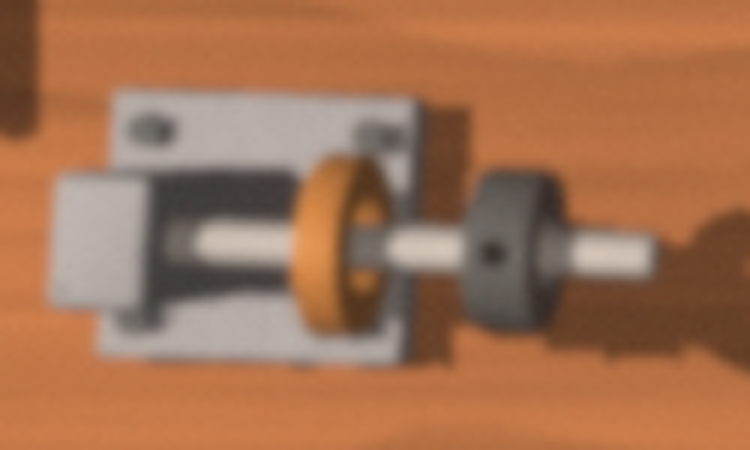

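The crops confirm it: only the bare steel socket at (398,285) lacks green or purple. The small nut at (323,345) and the bottle are not part of the job. The order on the bar is ring at crop x≈345 and collar at crop x≈515, with the collar nearer the free end. Next I'll take precise numbers for the bar.

```bash
python3 - <<'E'
from h import *
f=load('top0.png'); P=pw(f)
q=P[275:330,95:210].reshape(-1,3); q=q[(q[:,2]>.09)&(q[:,2]<.135)]
for y in np.arange(.225,.39,.006):
    m=q[(q[:,1]>=y)&(q[:,1]<y+.006)]
    if len(m): print(y.round(3),len(m),'x',m[:,0].min().round(4),m[:,0].max().round(4),'mid',((m[:,0].min()+m[:,0].max())/2).round(4),'zmax',np.sort(m[:,2])[-3:].round(4))
# extension axis (PCA) and tray
e=P[258:320,310:342].reshape(-1,3); e=e[(e[:,2]>.005)&(e[:,2]<.03)]
c,vec=cv2.PCACompute(e[:,:2].astype(np.float32),mean=None); print('ext',c,np.degrees(np.arctan2(vec[0,1],vec[0,0])))
# side view ring/collar
s=load('side0.png');S=pw(s)
q=S[160:215,195:250].reshape(-1,3); col=s['img'][160:215,195:250].reshape(-1,3).astype(int)
k=(q[:,2]>.07)&(q[:,0]>.38)&(q[:,0]<.47)&(q[:,1]<.345)
for y in np.arange(.22,.345,.006):
    m=k&(q[:,1]>=y)&(q[:,1]<y+.006)
    if m.any(): print('S',y.round(3),m.sum(),q[m].min(0).round(3),q[m].max(0).round(3),col[m].mean(0).round())
E
```

```text
0.225 12 x 0.4236 0.4332 mid 0.4284 zmax [0.1161 0.1177 0.1179]
0.231 30 x 0.4221 0.4333 mid 0.4277 zmax [0.118  0.1181 0.1186]
0.237 29 x 0.422 0.4334 mid 0.4277 zmax [0.1161 0.1165 0.1174]
0.243 27 x 0.4239 0.4335 mid 0.4287 zmax [0.1167 0.1169 0.1173]
0.249 28 x 0.424 0.4335 mid 0.4287 zmax [0.1172 0.1184 0.1185]
0.255 117 x 0.4093 0.4493 mid 0.4293 zmax [0.1258 0.127  0.128 ]
0.261 129 x 0.4077 0.4509 mid 0.4293 zmax [0.1276 0.128  0.1291]
0.267 105 x 0.4078 0.451 mid 0.4294 zmax [0.1276 0.1277 0.1294]
0.273 76 x 0.4078 0.451 mid 0.4294 zmax [0.1264 0.1265 0.1273]
0.279 24 x 0.4241 0.4352 mid 0.4297 zmax [0.1165 0.1171 0.1189]
0.285 28 x 0.4241 0.4353 mid 0.4297 zmax [0.1178 0.118  0.1181]
0.291 31 x 0.424 0.4353 mid 0.4297 zmax [0.117  0.1171 0.1172]
0.297 30 x 0.424 0.4354 mid 0.4297 zmax [0.1168 0.1173 0.1179]
0.303 110 x 0.4069 0.4544 mid 0.4306 zmax [0.1275 0.1278 0.1282]
0.309 201 x 0.4067 0.4544 mid 0.4306 zmax [0.129  0.1293 0.1294]
0.315 102 x 0.4066 0.4545 mid 0.4306 zmax [0.1292 0.1295 0.13  ]
0.321 13 x 0.4261 0.4371 mid 0.4316 zmax [0.1169 0.1171 0.1172]
0.327 31 x 0
[... 894 characters left out ...]
11 ] [0.434 0.249 0.116] [155. 145. 133.]
S 0.25 12 [0.424 0.251 0.09 ] [0.447 0.256 0.119] [105.  99.  92.]
S 0.256 223 [0.409 0.256 0.083] [0.452 0.262 0.126] [60. 57. 54.]
S 0.262 59 [0.408 0.262 0.086] [0.452 0.268 0.126] [68. 66. 63.]
S 0.268 34 [0.409 0.268 0.091] [0.443 0.274 0.126] [80. 75. 70.]
S 0.274 13 [0.41  0.274 0.09 ] [0.44  0.278 0.125] [89. 75. 63.]
S 0.28 1 [0.41  0.28  0.099] [0.41  0.28  0.099] [85. 60. 43.]
S 0.298 5 [0.426 0.3   0.111] [0.432 0.302 0.115] [99. 97. 90.]
S 0.304 160 [0.407 0.304 0.079] [0.455 0.31  0.127] [117.  75.  40.]
S 0.31 70 [0.408 0.31  0.08 ] [0.454 0.316 0.128] [130.  85.  46.]
S 0.316 17 [0.407 0.316 0.103] [0.451 0.321 0.126] [141. 100.  68.]
```

play_rows([
  [0,0,0.134,0,0,0,1],
  [0,0,0.134,0,0,0,1],
  [0,0,0.134,0,0,0,1],
  [0,0,0.134,0,0,0,1],
  [0,0,0.134,0,0,0,1],
  [0,0,0.134,0,0,0,1],
  [0,0,0.134,0,0,0,1],
  [0,0,0.134,0,0,0,1],
  [0,0,0.134,0,0,0,1],
], grip_force=40)

```text
time: 1.0
eef_pos: [0.2339, 0.5522, 0.2306]
eef_rot: [2.267, 2.175, -0.002]
contact_force: [-0.1, -0.5, 0.3]
opening: 0.085
gripper_force: 0.0
```

play_rows([
  [0,0,0,-3.5,2.56,0.5,1],
  [0,0,0,-3.5,2.56,0.5,1],
  [0,0,0,-3.5,2.56,0.5,1],
  [0,0,0,-3.5,2.56,0.5,1],
  [0,0,0,-3.5,2.56,0.5,1],
  [0,0,0,-3.5,2.56,0.5,1],
  [0,0,0,-3.5,2.56,0.5,1],
  [0,0,0,-3.5,2.56,0.5,1],
  [0,0,0,0,0,0,1],
  [0,0,0,0,0,0,1],
])

```text
time: 2.0
eef_pos: [0.4287, 0.2644, 0.1908]
eef_rot: [-2.264, -2.177, 0.002]
contact_force: [-0.3, 0.3, 0.1]
opening: 0.0854
gripper_force: 0.0
```

```bash
python3 - <<'E'
from h import *
f=grab('wrist'); save(f,'w1.png'); P=pw(f); q=P.reshape(-1,3)
print(f['C2W'].round(3).tolist())
q=q[(q[:,2]>.09)&(q[:,2]<.135)]
for y in np.arange(.22,.33,.006):
    m=q[(q[:,1]>=y)&(q[:,1]<y+.006)]
    if len(m): print(y.round(3),len(m),'x',np.percentile(m[:,0],[.5,99.5]).round(4),'zmax',np.percentile(m[:,2],99).round(4))
E
```

```text
[[0.999, -0.037, -0.013, 0.433], [-0.039, -0.949, -0.314, 0.345], [-0.001, 0.314, -0.949, 0.333], [0.0, 0.0, 0.0, 1.0]]
0.226 14 x [0.4247 0.4341] zmax 0.1157
0.232 131 x [0.4239 0.435 ] zmax 0.1163
0.238 139 x [0.4242 0.4352] zmax 0.1164
0.244 143 x [0.4245 0.4361] zmax 0.1165
0.25 151 x [0.4248 0.4363] zmax 0.1165
0.256 94 x [0.4142 0.4516] zmax 0.1255
0.262 548 x [0.4091 0.452 ] zmax 0.1264
0.268 616 x [0.4096 0.452 ] zmax 0.1269
0.274 1088 x [0.41  0.452] zmax 0.1257
0.28 178 x [0.4254 0.4371] zmax 0.1167
0.286 256 x [0.2951 0.4373] zmax 0.1164
0.292 528 x [0.2914 0.4375] zmax 0.1162
0.298 613 x [0.2908 0.4377] zmax 0.1162
0.304 557 x [0.2917 0.4537] zmax 0.1259
0.31 869 x [0.2984 0.4567] zmax 0.1283
0.316 1080 x [0.4085 0.4567] zmax 0.1281
0.322 229 x [0.4106 0.4383] zmax 0.1166
0.328 199 x [0.4276 0.4392] zmax 0.1163
```

View pics/w1.png

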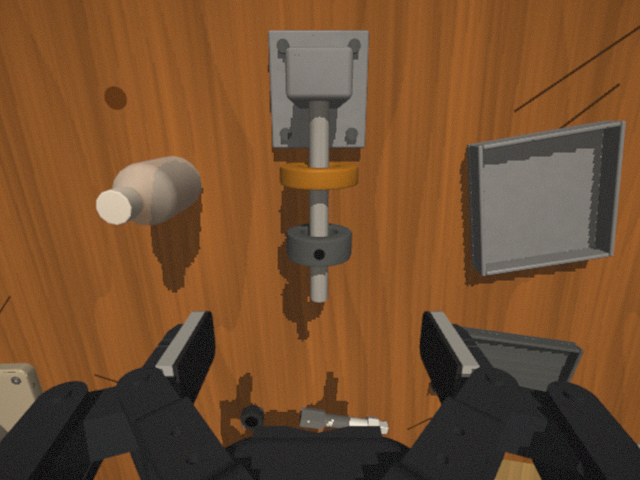

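Wrist view: the collar at (319,245) is centred under the tool with the ring at (319,176) well behind, and the fingers are clear of both. Both views agree that the collar is at about (0.430, 0.266).

play_rows([
  [0,0,0,0.15,0.15,3.6,1],
  [0,0,0,0,0,3.6,1],
  [0,0,0,0,0,2.4,1],
  [0,0,0,0,0,1.2,1],
  [0,0,0,0,0,0,0.4],
  [0,0,0,0,0,0,0.4],
  [0,0,0,0,0,0,0.3],
  [0,0,0,0,0,0,0.3],
  [0,0,0,0,0,0,0.3],
  [0,0,0,0,0,0,0.3],
], grip_force=50)

```text
time: 3.05
eef_pos: [0.4315, 0.2677, 0.0855]
eef_rot: [2.261, 2.181, 0.006]
contact_force: [-2.3, 0.6, 5.9]
opening: 0.0428
gripper_force: 50.2
```

play_rows([
  [0,0,0,0,0,-0.3,0.3],
  [0,0,0,0,0,-0.3,0.3],
  [0,0,0,0,0,0,0.3],
  [0,0,0,0,0,0,0.3],
])

```text
time: 3.45
eef_pos: [0.4303, 0.2667, 0.0894]
eef_rot: [2.261, 2.181, 0.0]
contact_force: [-0.5, -0.4, -1.8]
opening: 0.0426
gripper_force: 50.8
```

```bash
python3 - <<'E'
from h import *
f=grab('wrist'); save(f,'w2.png'); P=pw(f); q=P.reshape(-1,3)
print(env.get_state()['eef_pos'],env.get_state()['contact_force'])
q=q[(q[:,2]>.09)&(q[:,2]<.14)&(abs(q[:,0]-.43)<.03)]
for y in np.arange(.22,.33,.006):
    m=q[(q[:,1]>=y)&(q[:,1]<y+.006)]
    if len(m): print(y.round(3),len(m),'x',np.percentile(m[:,0],[.5,99.5]).round(4),'zmax',np.percentile(m[:,2],99).round(4))
cv2.imwrite('pics/w2c.png',cv2.resize(f['img'][130:350,200:440][:,:,::-1],(720,600)))
E
```

```text
[0.43013895 0.26658143 0.08917741] [-0.65638677 -0.42716427 -1.10671059]
0.226 16 x [0.4276 0.4347] zmax 0.1153
0.232 313 x [0.4239 0.4353] zmax 0.1162
0.238 334 x [0.4241 0.4354] zmax 0.1163
0.244 260 x [0.4239 0.4354] zmax 0.1163
0.25 20 x [0.4132 0.4534] zmax 0.1287
0.256 671 x [0.408  0.4539] zmax 0.1295
0.262 1975 x [0.408  0.4541] zmax 0.1306
0.268 2494 x [0.4082 0.4553] zmax 0.1325
0.274 7330 x [0.4004 0.4594] zmax 0.139
0.28 801 x [0.4001 0.4587] zmax 0.1396
0.286 473 x [0.4257 0.4374] zmax 0.1163
0.292 491 x [0.426  0.4375] zmax 0.1164
0.298 512 x [0.426  0.4376] zmax 0.1165
0.304 207 x [0.4262 0.455 ] zmax 0.1259
0.31 2225 x [0.4088 0.4564] zmax 0.1282
0.316 4120 x [0.409  0.4562] zmax 0.128
0.322 993 x [0.4098 0.4385] zmax 0.1213
0.328 671 x [0.4271 0.439 ] zmax 0.1165
```

View pics/w2c.png

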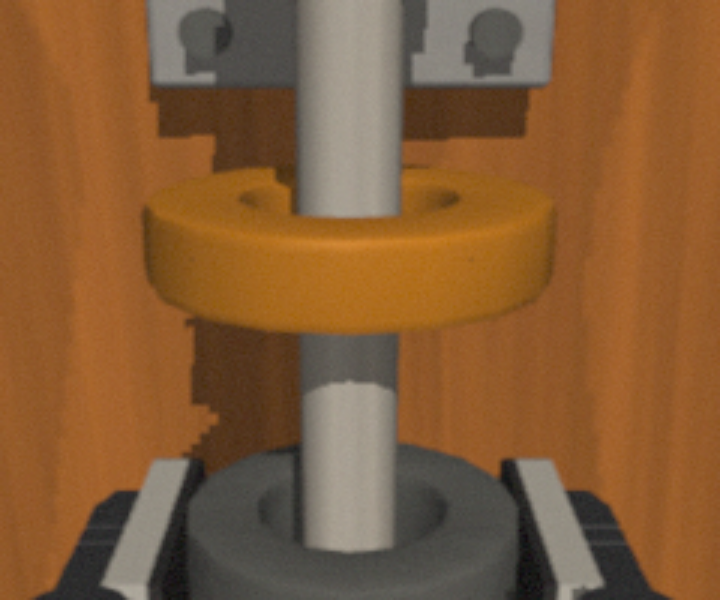

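The collar is lifted clear and the bar is roughly central in its bore. I'll slide it off.

play_rows([
  [0,0,0,-0.4,0,-0.1,0.3],
  [0,0,0,-0.8,0,0,0.3],
  [0,0,0,-0.8,0,0,0.3],
  [0,0,0,-0.8,0,0,0.3],
  [0,0,0,-0.8,0,0,0.3],
  [0,0,0,-1,0,0,0.3],
  [0,0,0,-1,0,0,0.3],
  [0,0,0,-1,0,0,0.3],
  [0,0,0,-1,0,0,0.3],
  [0,0,0,-0.5,0,-1,0.3],
  [0,0,0,0,0,-2,0.3],
  [0,0,0,0,0,0,0.3],
])

```text
time: 4.7
eef_pos: [0.4295, 0.1861, 0.1237]
eef_rot: [2.26, 2.179, 0.008]
contact_force: [0.1, -0.4, -1.5]
opening: 0.0427
gripper_force: 51.0
```

play_rows([
  [0,0,0,0.8,2,0,0.3],
  [0,0,0,1.6,4,0,0.3],
  [0,0,0,1.6,4,0,0.3],
  [0,0,0,1.6,4,0,0.3],
  [0,0,0,1.6,4,0,0.3],
  [0,0,0,0.8,2,0,0.3],
  [0,0,0,0,0,0,0.3],
  [0,0,0,0,0,0,0.3],
])

```text
time: 5.5
eef_pos: [0.6297, 0.2585, 0.1191]
eef_rot: [-2.26, -2.181, 0.002]
contact_force: [-0.1, -0.5, -1.4]
opening: 0.043
gripper_force: 51.3
```

```bash
python3 - <<'E'
from h import *
f=grab('top'); save(f,'t1.png'); s=grab('side'); save(s,'s1.png')
cv2.imwrite('pics/c3.png',cv2.resize(s['img'][120:280,150:390][:,:,::-1],(720,480)))
print(env.get_state()['eef_pos'],env.get_state()['gripper_force'])
E
```

```text
[0.6291146  0.25832984 0.11976653] 51.348435119725764
```

View pics/c3.png

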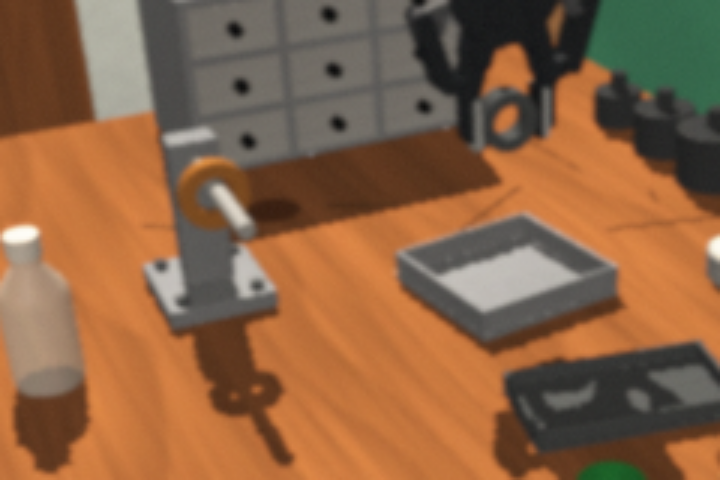

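The side view shows the collar held at crop (508,118), off the bar, and the ring still on the bar at (212,190). I'll lower the collar into the square tray.

play_rows([
  [0,0,0,1.2,0.2,2,0.3],
  [0,0,0,0,0,3,0.3],
  [0,0,0,0,0,3,0.3],
  [0,0,0,0,0,1.5,0.3],
  [0,0,0,0,0,1,0.3],
  [0,0,0,0,0,0.2,0.3],
  [0,0,0,0,0,0.2,0.3],
  [0,0,0,0,0,0,0.3],
  [0,0,0,0,0,0,0.3],
])

```text
time: 6.5
eef_pos: [0.6334, 0.2708, 0.0128]
eef_rot: [2.26, 2.18, 0.003]
contact_force: [1.1, 0.8, -2.2]
opening: 0.0425
gripper_force: 51.3
```

play_rows([
  [0,0,0,0,0,0.2,0.3],
  [0,0,0,0,0,0.2,0.3],
  [0,0,0,0,0,0.0,0.3],
  [0,0,0,0,0,0.0,0.3],
])

```text
time: 6.9
eef_pos: [0.6325, 0.2704, 0.0073]
eef_rot: [2.261, 2.181, 0.0]
contact_force: [-0.0, 0.2, -0.2]
opening: 0.0428
gripper_force: 51.4
```

play_rows([
  [0,0,0,0,0,0,0.65],
  [0,0,0,0,0,0,0.65],
  [0,0,0,0,0,0,0.65],
  [0,0,0,0,0,0,0.65],
  [0,0,0,0,0,-2,0.7],
  [0,0,0,0,0,-4,0.7],
  [0,0,0,0,0,-5,1],
  [0,0,0,0,0,-4,1],
  [0,0,0,0,0,-4,1],
  [0,0,0,0,0,0,1],
])

```text
time: 7.9
eef_pos: [0.6362, 0.2717, 0.2065]
eef_rot: [2.257, 2.177, 0.018]
contact_force: [-0.4, 1.1, 1.0]
opening: 0.0849
gripper_force: 0.0
```

```bash
python3 - <<'E'
from h import *
f=grab('side'); save(f,'s2.png'); P=pw(f)
q=P[185:240,275:365].reshape(-1,3); m=(abs(q[:,0]-.631)<.045)&(abs(q[:,1]-.2706)<.045)&(q[:,2]>.009); q=q[m]
print(env.get_state()['eef_pos'],len(q),q.min(0).round(3),q.max(0).round(3))
cv2.imwrite('pics/c4.png',cv2.resize(f['img'][120:280,150:390][:,:,::-1],(720,480)))
E
```

```text
[0.63492476 0.27129212 0.20273923] 267 [0.611 0.258 0.009] [0.653 0.28  0.049]
```

View pics/c4.png

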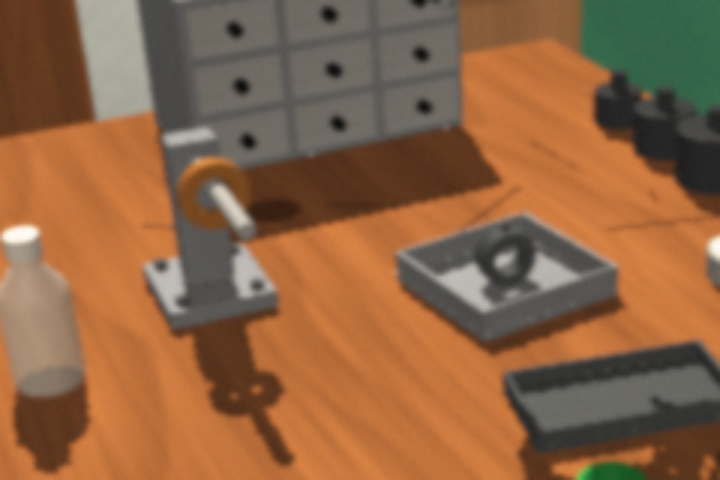

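The collar stands in the square tray at crop (505,258), with its centre near (0.632, 0.270). Next is the ring.

play_rows([
  [0,0,0,0.5,-2,0,1],
  [0,0,0,0.5,-4,0,1],
  [0,0,0,0.6,-4,0,1],
  [0,0,0,0.6,-4,0,1],
  [0,0,0,0.6,-4,0,1],
  [0,0,0,0.6,-2.2,0,1],
  [0,0,0,0,0,0,1],
  [0,0,0,0,0,0,1],
])

```text
time: 8.75
eef_pos: [0.4314, 0.3116, 0.1964]
eef_rot: [2.26, 2.182, -0.002]
contact_force: [-0.2, -0.5, 0.0]
opening: 0.0855
gripper_force: 0.0
```

```bash
python3 - <<'E'
from h import *
f=grab('wrist'); save(f,'w3.png'); P=pw(f); q=P.reshape(-1,3)
print(env.get_state()['eef_pos'])
q=q[(q[:,2]>.09)&(q[:,2]<.14)&(abs(q[:,0]-.43)<.04)]
for y in np.arange(.29,.34,.003):
    m=q[(q[:,1]>=y)&(q[:,1]<y+.003)]
    if len(m): print(y.round(3),len(m),'x',np.percentile(m[:,0],[.5,99.5]).round(4),'zmax',np.percentile(m[:,2],99).round(4))
E
```

```text
[0.43201982 0.31138692 0.19656876]
0.29 71 x [0.426  0.4375] zmax 0.1165
0.293 71 x [0.4258 0.4376] zmax 0.1168
0.296 79 x [0.4259 0.4377] zmax 0.1168
0.299 68 x [0.426  0.4378] zmax 0.117
0.302 71 x [0.4262 0.4378] zmax 0.1167
0.305 4 x [0.4284 0.4364] zmax 0.1164
0.308 93 x [0.4117 0.4566] zmax 0.1271
0.311 304 x [0.4081 0.4565] zmax 0.1282
0.314 365 x [0.4083 0.4564] zmax 0.1282
0.317 411 x [0.4086 0.4564] zmax 0.1281
0.32 846 x [0.4094 0.4559] zmax 0.1273
0.323 80 x [0.4271 0.4384] zmax 0.1164
0.326 82 x [0.4272 0.4385] zmax 0.1165
0.329 82 x [0.4273 0.4386] zmax 0.1165
0.332 78 x [0.4274 0.4386] zmax 0.1166
0.335 83 x [0.4276 0.4387] zmax 0.1163
0.338 80 x [0.4277 0.4388] zmax 0.1163
```

play_rows([
  [0,0,0,0.2,0,3.6,1],
  [0,0,0,0,0,3.6,1],
  [0,0,0,0,0,2.6,1],
  [0,0,0,0,0,1.5,1],
  [0,0,0,0,0,0,1],
  [0,0,0,0,0,0,0.4],
  [0,0,0,0,0,0,0.4],
  [0,0,0,0,0,0,0.4],
  [0,0,0,0,0,0,0.4],
  [0,0,0,0,0,0,0.4],
])

```text
time: 9.8
eef_pos: [0.4333, 0.3145, 0.0866]
eef_rot: [2.26, 2.18, 0.006]
contact_force: [-0.8, -1.8, 5.3]
opening: 0.0484
gripper_force: 50.8
```

play_rows([
  [0,0,0,0,0,-0.3,0.4],
  [0,0,0,0,0,-0.3,0.4],
  [0,0,0,0,0,0,0.4],
  [0,0,0,0,0,0,0.4],
])

```text
time: 10.2
eef_pos: [0.4318, 0.3137, 0.0903]
eef_rot: [-2.261, -2.181, -0.0]
contact_force: [-0.0, 1.1, -2.5]
opening: 0.0483
gripper_force: 51.8
```

```bash
python3 - <<'E'
from h import *
f=grab('wrist'); save(f,'w4.png'); P=pw(f); q=P.reshape(-1,3); c=f['img'].reshape(-1,3).astype(int)
s=env.get_state();print(s['eef_pos'],s['contact_force'])
m=(q[:,2]>.09)&(q[:,2]<.14)&(abs(q[:,0]-.43)<.03)&(abs(q[:,1]-.314)<.02)&(c[:,0]>c[:,2]*2); q=q[m]
print(len(q),np.percentile(q,[.5,99.5],axis=0).round(4))
cv2.imwrite('pics/w4c.png',cv2.resize(f['img'][130:350,200:440][:,:,::-1],(720,600)))
E
```

```text
[0.43174902 0.31362921 0.09013605] [-0.36774269  0.24404074 -2.18474879]
7873 [[0.4082 0.3046 0.0908]
 [0.4568 0.3224 0.1315]]
```

View pics/w4c.png

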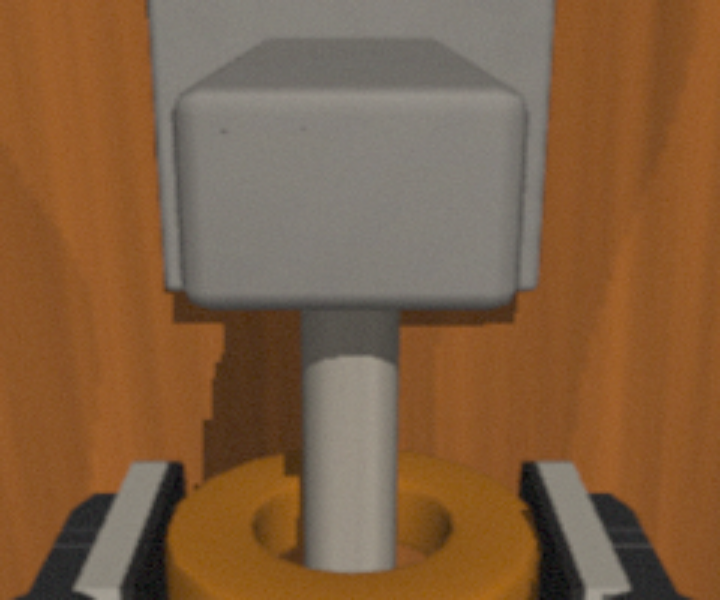

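The ring is held and lifted clear of the bar, which shows inside the bore at crop (350,540). I'll slide it off.

play_rows([
  [0,0,0,-0.4,0,-0.2,0.4],
  [0,0,0,-0.8,0,0,0.4],
  [0,0,0,-1,0,0,0.4],
  [0,0,0,-1,0,0,0.4],
  [0,0,0,-1,0,0,0.4],
  [0,0,0,-1,0,0,0.4],
  [0,0,0,-1,0,0,0.4],
  [0,0,0,-1,0,0,0.4],
  [0,0,0,-1,0,0,0.4],
  [0,0,0,-1,0,0,0.4],
  [0,0,0,-1,0,0,0.4],
  [0,0,0,-1.2,0,0,0.4],
])

```text
time: 11.45
eef_pos: [0.4277, 0.199, 0.0923]
eef_rot: [-2.261, -2.181, -0.0]
contact_force: [0.2, 1.3, -2.2]
opening: 0.0482
gripper_force: 51.8
```

play_rows([
  [0,0,0,-1,0,0,0.4],
  [0,0,0,0,0,-2,0.4],
  [0,0,0,0,0,-3,0.4],
  [0,0,0,0,0,-2,0.4],
  [0,0,0,0,0,0,0.4],
  [0,0,0,0,0,0,0.4],
])

```text
time: 12.05
eef_pos: [0.4276, 0.1895, 0.162]
eef_rot: [2.261, 2.181, 0.001]
contact_force: [-0.7, 0.8, -2.5]
opening: 0.0482
gripper_force: 52.2
```

play_rows([
  [0,0,0,-2,1,0,0.4],
  [0,0,0,-3.7,1.9,0,0.4],
  [0,0,0,-4,2.1,0,0.4],
  [0,0,0,-4,2.1,0,0.4],
  [0,0,0,-4,2.1,0,0.4],
  [0,0,0,-4,2.1,0,0.4],
  [0,0,0,-4,2.1,0,0.4],
  [0,0,0,-4,2.1,0,0.4],
  [0,0,0,-4,2.1,0,0.4],
  [0,0,0,-4,2.1,0,0.4],
  [0,0,0,-3.7,1.9,0,0.4],
  [0,0,0,-3,1.4,0,0.4],
])

```text
time: 13.25
eef_pos: [0.6406, -0.2642, 0.159]
eef_rot: [-2.26, -2.178, 0.002]
contact_force: [0.5, 0.6, -1.5]
opening: 0.0486
gripper_force: 52.2
```

play_rows([
  [0,0,0,0,0,0,0.4],
  [0,0,0,0,0,0,0.4],
  [0,0,0,0,0,0,0.4],
])

```text
time: 13.55
eef_pos: [0.6404, -0.2611, 0.1604]
eef_rot: [-2.258, -2.18, 0.001]
contact_force: [-0.3, -0.1, -2.0]
opening: 0.0485
gripper_force: 52.3
```

Descend to TCP z of about 0.015, then feel for contact.

play_rows([
  [0,0,0,0.2,0,3,0.4],
  [0,0,0,0,0,4,0.4],
  [0,0,0,0,0,4,0.4],
  [0,0,0,0,0,2,0.4],
  [0,0,0,0,0,1,0.4],
  [0,0,0,0,0,0.2,0.4],
  [0,0,0,0,0,0.2,0.4],
  [0,0,0,0,0,0,0.4],
  [0,0,0,0,0,0,0.4],
])

```text
time: 14.45
eef_pos: [0.6426, -0.2607, 0.0202]
eef_rot: [2.259, 2.179, 0.002]
contact_force: [-0.4, 0.3, -2.5]
opening: 0.0487
gripper_force: 52.3
```

play_rows([
  [0,0,0,0,0,0.1,0.4],
  [0,0,0,0,0,0.1,0.4],
  [0,0,0,0,0,0,0.4],
  [0,0,0,0,0,0,0.4],
])

```text
time: 14.85
eef_pos: [0.6413, -0.2602, 0.0162]
eef_rot: [-2.261, -2.181, 0.0]
contact_force: [-0.2, 0.4, -1.8]
opening: 0.0484
gripper_force: 52.3
```

play_rows([
  [0,0,0,0,0,0.15,0.4],
  [0,0,0,0,0,0.15,0.4],
  [0,0,0,0,0,0,0.4],
  [0,0,0,0,0,0,0.4],
])

```text
time: 15.25
eef_pos: [0.6413, -0.2602, 0.0131]
eef_rot: [-2.261, -2.181, 0.0]
contact_force: [-0.1, 0.1, -2.7]
opening: 0.0483
gripper_force: 52.3
```

play_rows([
  [0,0,0,0,0,0.15,0.4],
  [0,0,0,0,0,0.1,0.4],
  [0,0,0,0,0,0,0.4],
  [0,0,0,0,0,0,0.4],
])

```text
time: 15.65
eef_pos: [0.6417, -0.2606, 0.0123]
eef_rot: [2.261, 2.18, -0.0]
contact_force: [-4.7, 1.3, 7.4]
opening: 0.0485
gripper_force: 53.0
```

play_rows([
  [0,0,0,0,0,0,0.7],
  [0,0,0,0,0,0,0.7],
  [0,0,0,0,0,0,0.7],
  [0,0,0,0,0,0,0.7],
  [0,0,0,0,0,-2,0.75],
  [0,0,0,0,0,-4,0.8],
  [0,0,0,0,0,-5,1],
  [0,0,0,0,0,-4,1],
  [0,0,0,0,0,-4,1],
  [0,0,0,0,0,0,1],
])

```text
time: 16.65
eef_pos: [0.6449, -0.2619, 0.2099]
eef_rot: [2.252, 2.173, 0.007]
contact_force: [0.7, 0.3, 0.8]
opening: 0.0853
gripper_force: 0.0
```

```bash
python3 - <<'E'
from h import *
f=grab('side'); save(f,'s3.png'); P=pw(f); c=f['img'].astype(int)
m=(c[...,0]>1.8*c[...,2])&(np.hypot(P[...,0]-.6395,P[...,1]+.2626)<.056)&(P[...,2]>.007)
q=P[m]; print(env.get_state()['eef_pos'],len(q),q.min(0).round(3) if len(q) else '',q.max(0).round(3) if len(q) else '')
cv2.imwrite('pics/c5.png',cv2.resize(f['img'][280:480,400:640][:,:,::-1],(600,500)))
E
```

```text
[ 0.64367381 -0.26128867  0.20605329] 725 [ 0.588 -0.272  0.007] [ 0.666 -0.251  0.241]
```

View pics/c5.png

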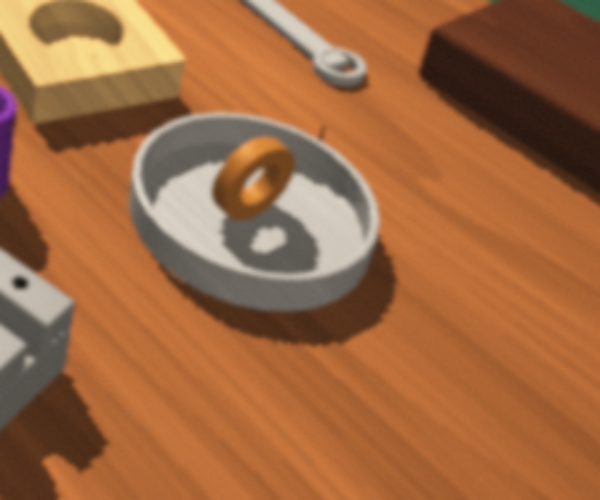

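The ring stands in the dish at crop (255,178). Next is the steel socket: move above it, turn the tool and check.

play_rows([
  [0,0,0,1.5,-2,0,1],
  [0,0,0,2.5,-3.2,0,1],
  [0,0,0,2.5,-3.2,0,1],
  [0,0,0,2.5,-3.2,0,1],
  [0,0,0,2.5,-3.2,0,1],
  [0,0,0,2,-2.6,0,1],
  [0,0,0,1.5,-1.9,0,1],
  [0,0,0,0,0,0,1],
])

```text
time: 17.5
eef_pos: [0.4515, -0.1015, 0.1992]
eef_rot: [-2.258, -2.181, 0.002]
contact_force: [0.5, 0.3, 0.3]
opening: 0.0855
gripper_force: 0.0
```

play_rows([
  [0,0,-0.149,0,0,0,1],
  [0,0,-0.149,0,0,0,1],
  [0,0,-0.149,0,0,0,1],
  [0,0,-0.149,0,0,0,1],
  [0,0,-0.149,0,0,0,1],
  [0,0,-0.149,0,0,0,1],
  [0,0,-0.149,0,0,0,1],
  [0,0,-0.149,0,0,0,1],
  [0,0,-0.149,0,0,0,1],
  [0,0,-0.149,0,0,0,1],
  [0,0,-0.149,0,0,0,1],
  [0,0,0,0,0,0,1],
])

```text
time: 18.7
eef_pos: [0.4538, -0.1036, 0.1997]
eef_rot: [0.054, -3.14, -0.001]
contact_force: [0.2, 0.3, -0.6]
opening: 0.0853
gripper_force: 0.0
```

```bash
python3 - <<'E'
from h import *
s=env.get_state(); f=grab('wrist'); save(f,'w5.png'); P=pw(f)
Rm=R.from_rotvec(s['eef_rot']).as_matrix(); print(s['eef_pos'],Rm.round(3).tolist())
m=(np.hypot(P[...,0]-.454,P[...,1]+.103)<.03)&(P[...,2]>.053)
q=P[m]; (c,r)=cv2.minEnclosingCircle((q[:,:2]*1000).astype(np.float32)); print(len(q),c,r,np.median(q[:,2]), f['img'][m].mean(0))
d=np.array([c[0]/1000,c[1]/1000,0])-s['eef_pos']; print('tool delta',Rm.T@d)
E
```

```text
[ 0.45380605 -0.10361214  0.19967337] [[-0.999, -0.034, -0.002], [-0.034, 0.999, 0.0], [0.002, 0.0, -1.0]]
12772 (446.9256896972656, -103.2237548828125) 27.27692222595215 0.2821368943344846 [36.02873473 35.31154087 33.91982462]
tool delta [0.0065609  0.00052618 0.19968381]
```

View pics/w5.png

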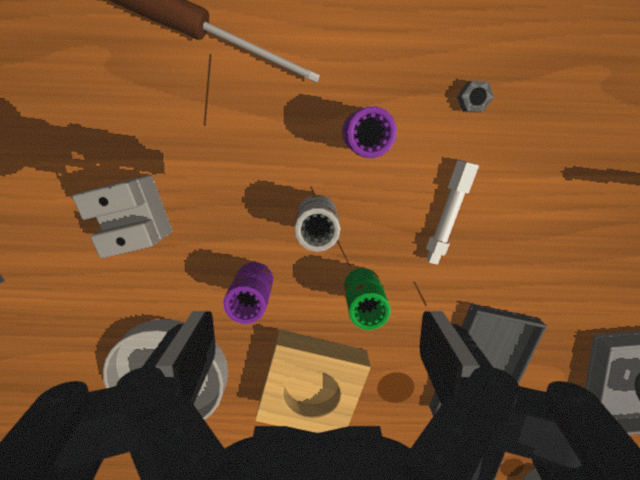

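Wrist view: the steel socket at (318,228) is between the fingers' travel. Purple is at (370,132) and (248,295), green at (367,300), extension at (453,212).

```bash
python3 - <<'E'
from h import *
f=load('w5.png'); P=pw(f); i=f['img'].astype(int)
m=(np.hypot(P[...,0]-.454,P[...,1]+.103)<.03)&(P[...,2]>.054)&(P[...,2]<.07)
q=P[m]; print(len(q),cv2.minEnclosingCircle((q[:,:2]*1000).astype(np.float32)),np.median(q[:,2]),ray(f,318,229,.06))
m=(np.hypot(P[...,0]-.448,P[...,1]-.02)<.06)&(P[...,2]>.005)&(P[...,2]<.03)
q=P[m]; print('ext',len(q),cv2.minAreaRect((q[:,:2]*1000).astype(np.float32)),q[:,2].max())
m=(np.hypot(P[...,0]-.644,P[...,1]+.104)<.08)&(P[...,2]>.026)&(P[...,2]<.036)
q=P[m]; print('block',len(q),cv2.minAreaRect((q[:,:2]*1000).astype(np.float32)))
E
```

```text
951 ((455.63916015625, -102.59075164794922), 19.01050567626953) 0.05906639210615455 [ 0.45459741 -0.10230988  0.06      ]
ext 1810 ((450.447021484375, 22.945491790771484), (21.38624382019043, 100.0602798461914), 78.21268463134766) 0.0194228271077595
block 5201 ((646.16357421875, -102.16139221191406), (100.4395751953125, 101.59999084472656), 76.69145965576172)
```

play_rows([
  [0,0,0,-0.1,0.1,4,1],
  [0,0,0,0,0,4,1],
  [0,0,0,0,0,4,1],
  [0,0,0,0,0,3.4,1],
  [0,0,0,0,0,2,1],
  [0,0,0,0,0,0,1],
  [0,0,0,0,0,0,0.2],
  [0,0,0,0,0,0,0.2],
  [0,0,0,0,0,0,0.2],
  [0,0,0,0,0,0,0.2],
  [0,0,0,0,0,0,0.2],
  [0,0,0,0,0,0,0.2],
])

```text
time: 19.95
eef_pos: [0.4564, -0.1029, 0.0287]
eef_rot: [-0.05, 3.138, -0.002]
contact_force: [-0.2, 0.5, 6.0]
opening: 0.0363
gripper_force: 49.8
```

play_rows([
  [0,0,0,0,0,-2,0.2],
  [0,0,0,0,0,-4,0.2],
  [0,0,0,0,0,-4,0.2],
  [0,0,0,-3,0,0,0.2],
  [0,0,0,-4,0,0,0.2],
  [0,0,0,-4,0,0,0.2],
  [0,0,0,-4,0,0,0.2],
  [0,0,0,-4,0,0,0.2],
  [0,0,0,0,0,0,0.2],
  [0,0,0,0,0,0,0.2],
  [0,0,0,0,0,0,0.2],
])

```text
time: 21.05
eef_pos: [0.644, -0.0962, 0.1269]
eef_rot: [0.05, -3.141, -0.0]
contact_force: [0.7, -0.3, -2.9]
opening: 0.0359
gripper_force: 50.9
```

```bash
python3 - <<'E'
from h import *
s=env.get_state(); print(s['eef_pos'],s['contact_force'],s['gripper_force'])
for n in ['wrist','side']:
    f=grab(n); save(f,n+'6.png'); P=pw(f)
    m=(np.hypot(P[...,0]-.645,P[...,1]+.103)<.045)&(P[...,2]>.06)&(P[...,2]<.2)
    q=P[m]
    for z in np.arange(.09,.18,.01):
        w=q[abs(q[:,2]-z)<.005]
        if len(w): print(n,z.round(2),len(w),w.min(0).round(3),w.max(0).round(3))
f=load('wrist6.png'); a=f['img'][:,120:520]; f2=load('side6.png'); b=cv2.resize(f2['img'][180:340,340:500],(400,400))
cv2.imwrite('pics/c6.png',np.hstack([cv2.resize(a,(400,480))[:400],b])[:,:,::-1])
E
```

```text
[ 0.64397633 -0.09623085  0.12685784] [ 0.66397183 -0.26348142 -2.8676526 ] 50.940758250653744
wrist 0.1 252 [ 0.624 -0.114  0.098] [ 0.642 -0.077  0.105]
wrist 0.11 513 [ 0.624 -0.114  0.105] [ 0.642 -0.077  0.115]
wrist 0.12 597 [ 0.624 -0.114  0.115] [ 0.641 -0.077  0.125]
wrist 0.13 1635 [ 0.624 -0.126  0.125] [ 0.658 -0.066  0.135]
wrist 0.14 2654 [ 0.624 -0.127  0.135] [ 0.659 -0.064  0.145]
wrist 0.15 3442 [ 0.624 -0.128  0.145] [ 0.659 -0.064  0.155]
wrist 0.16 5652 [ 0.624 -0.127  0.155] [ 0.663 -0.064  0.165]
wrist 0.17 2076 [ 0.63  -0.144  0.165] [ 0.656 -0.059  0.175]
side 0.1 80 [ 0.623 -0.117  0.099] [ 0.655 -0.086  0.105]
side 0.11 141 [ 0.622 -0.117  0.105] [ 0.656 -0.087  0.115]
side 0.12 135 [ 0.623 -0.118  0.115] [ 0.653 -0.086  0.125]
side 0.13 141 [ 0.623 -0.126  0.125] [ 0.654 -0.072  0.135]
side 0.14 204 [ 0.623 -0.13   0.135] [ 0.655 -0.065  0.145]
side 0.15 277 [ 0.623 -0.131  0.145] [ 0.657 -0.066  0.155]
side 0.16 286 [ 0.624 -0.13   0.155] [ 0.657 -0.066  0.165]
side 0.17 150 [ 0.629 -0.145  0.165] [ 0.656 -0.06   0.175]
```

View pics/c6.png

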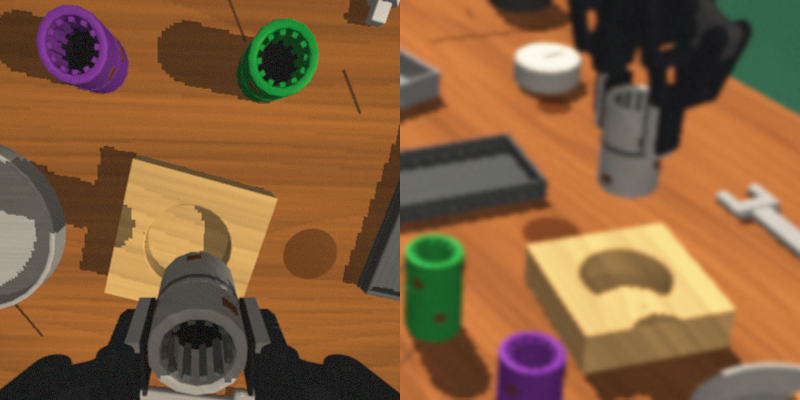

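The socket is held upright (straight sides in both views), about 7 mm to +y of the pocket centre. I'll correct that and lower it.

play_rows([
  [0,0,0,-0.15,-0.7,0,0.2],
  [0,0,0,0,0,2,0.2],
  [0,0,0,0,0,2.5,0.2],
  [0,0,0,0,0,2,0.2],
  [0,0,0,0,0,1.2,0.2],
  [0,0,0,0,0,0.5,0.2],
  [0,0,0,0,0,0.2,0.2],
  [0,0,0,0,0,0,0.2],
  [0,0,0,0,0,0,0.2],
  [0,0,0,0,0,0,0.2],
])

```text
time: 22.15
eef_pos: [0.6473, -0.1033, 0.044]
eef_rot: [-0.051, 3.139, -0.001]
contact_force: [0.9, 0.1, -2.8]
opening: 0.0358
gripper_force: 50.9
```

play_rows([
  [0,0,0,0,0,0.15,0.2],
  [0,0,0,0,0,0.1,0.2],
  [0,0,0,0,0,0,0.2],
  [0,0,0,0,0,0,0.2],
])

```text
time: 22.55
eef_pos: [0.6464, -0.1032, 0.0402]
eef_rot: [0.051, -3.141, -0.0]
contact_force: [0.4, -0.2, -2.7]
opening: 0.0359
gripper_force: 50.9
```

play_rows([
  [0,0,0,0,0,0.1,0.2],
  [0,0,0,0,0,0.1,0.2],
  [0,0,0,0,0,0,0.2],
  [0,0,0,0,0,0,0.2],
])

```text
time: 22.95
eef_pos: [0.6467, -0.1032, 0.0388]
eef_rot: [-0.051, 3.141, -0.0]
contact_force: [-2.7, 0.0, 2.6]
opening: 0.0363
gripper_force: 51.4
```

play_rows([
  [0,0,0,0,0,0,0.6],
  [0,0,0,0,0,0,0.8],
  [0,0,0,0,0,0,0.8],
  [0,0,0,0,0,0,0.8],
  [0,0,0,0,0,-2,1],
  [0,0,0,0,0,-4,1],
  [0,0,0,0,0,-5,1],
  [0,0,0,0,0,-4,1],
  [0,0,0,0,0,0,1],
])

```text
time: 23.85
eef_pos: [0.6507, -0.1041, 0.1975]
eef_rot: [-0.05, 3.128, -0.005]
contact_force: [0.6, 0.5, 0.9]
opening: 0.0854
gripper_force: 0.0
```

play_rows([
  [0,0,0,1.5,1,0,1],
  [0,0,0,3.2,2.2,0,1],
  [0,0,0,3.2,2.2,0,1],
  [0,0,0,3.2,2.2,0,1],
  [0,0,0,3.2,2.2,0,1],
  [0,0,0,3.2,2.2,0,1],
  [0,0,0,1.75,1.2,0,1],
  [0,0,0.12,0,0,0,1],
  [0,0,0.125,0,0,0,1],
  [0,0,0,0,0,0,1],
  [0,0,0,0,0,0,1],
])

```text
time: 24.95
eef_pos: [0.4498, 0.0226, 0.1881]
eef_rot: [-0.328, -3.124, -0.0]
contact_force: [0.1, -0.0, -0.3]
opening: 0.0853
gripper_force: 0.0
```

```bash
python3 - <<'E'
from h import *
s=env.get_state(); f=grab('wrist'); save(f,'w7.png'); P=pw(f)
Rm=R.from_rotvec(s['eef_rot']).as_matrix(); print(s['eef_pos'],'tool y ang',np.degrees(np.arctan2(Rm[1,1],Rm[0,1])))
m=(np.hypot(P[...,0]-.449,P[...,1]-.022)<.065)&(P[...,2]>.005)&(P[...,2]<.03)
q=P[m]; r=cv2.minAreaRect((q[:,:2]*1000).astype(np.float32)); print('ext',len(q),r,np.percentile(q[:,2],99))
d=np.array([r[0][0]/1000,r[0][1]/1000,0])-s['eef_pos']; print('tool delta cm',Rm.T@d*100)
t=grab('side'); save(t,'s7.png'); S=pw(t)
m=(np.hypot(S[...,0]-.646,S[...,1]+.103)<.03)&(S[...,2]>.033)&(S[...,2]<.09); q=S[m]
print('socket',len(q),q.min(0).round(3),q.max(0).round(3))
m2=m&(S[...,2]>.064); print(cv2.minEnclosingCircle((S[m2][:,:2]*1000).astype(np.float32)))
cv2.imwrite('pics/c7.png',np.hstack([cv2.resize(f['img'],(400,300)),cv2.resize(t['img'][210:330,370:530],(400,300))])[:,:,::-1])
E
```

```text
[0.44981155 0.02255096 0.18808249] tool y ang 78.01550332030655
ext 1878 ((450.081298828125, 23.129995346069336), (20.289682388305664, 99.82450103759766), 78.65907287597656) 0.018835756608033594
tool delta cm [-1.73392614e-02  6.21492549e-02  1.88082469e+01]
socket 697 [ 0.625 -0.124  0.033] [ 0.663 -0.087  0.071]
((644.2857055664062, -105.59335327148438), 19.539915084838867)
```

View pics/c7.png

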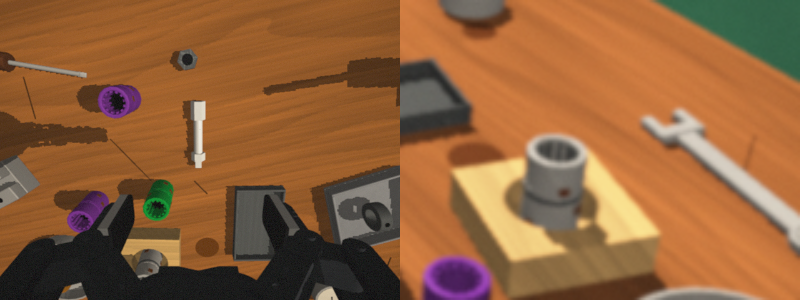

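The socket stands in the pocket (top at z≈0.070, crop (556,180)). The extension at (197,133) is aligned with the jaws. I'll descend and grip the shaft.

play_rows([
  [0,0,0,0,0.05,4,1],
  [0,0,0,0,0,4,1],
  [0,0,0,0,0,4,1],
  [0,0,0,0,0,3.5,1],
  [0,0,0,0,0,2,1],
  [0,0,0,0,0,0.8,0.6],
  [0,0,0,0,0,0,0.6],
  [0,0,0,0,0,0,0.6],
  [0,0,0,0,0,0,0.6],
])

```text
time: 25.95
eef_pos: [0.4515, 0.0229, 0.0069]
eef_rot: [0.333, 3.121, 0.0]
contact_force: [-0.0, -0.1, -0.4]
opening: 0.0508
gripper_force: 0.0
```

play_rows([
  [0,0,0,0,0,0,0],
  [0,0,0,0,0,0,0],
  [0,0,0,0,0,0,0],
  [0,0,0,0,0,0,0],
  [0,0,0,0,0,0,0],
  [0,0,0,0,0,0,0],
])

```text
time: 26.55
eef_pos: [0.4506, 0.023, 0.0061]
eef_rot: [0.333, 3.123, -0.0]
contact_force: [-2.0, -0.7, 5.3]
opening: 0.0105
gripper_force: 48.8
```

play_rows([
  [0,0,0,0,0,-1.5,0],
  [0,0,0,0,0,-3,0],
  [0,0,0,0,0,-3,0],
  [0,0,0,-2,1.2,0,0],
  [0,0,0,-3.5,2.2,0,0],
  [0,0,0,-3.5,2.2,0,0],
  [0,0,0,-3.5,2.2,0,0],
  [0,0,0,-3,2,0,0],
  [0,0,0,0,0,0,0],
  [0,0,0,0,0,0,0],
  [0,0,0,0,0,0,0],
])

```text
time: 27.65
eef_pos: [0.6212, 0.0859, 0.0799]
eef_rot: [-0.334, -3.123, 0.001]
contact_force: [-0.1, 0.7, -0.7]
opening: 0.0105
gripper_force: 49.1
```

```bash
python3 - <<'E'
from h import *
s=env.get_state(); print(s['eef_pos'],s['contact_force'])
t=grab('side'); save(t,'s8.png'); S=pw(t)
cv2.imwrite('pics/c8.png',cv2.resize(t['img'][180:300,280:440],(640,480))[:,:,::-1])
m=(np.hypot(S[...,0]-.622,S[...,1]-.087)<.075)&(S[...,2]>.05)&(S[...,2]<.105)
q=S[m]; r=cv2.minAreaRect((q[:,:2]*1000).astype(np.float32)); print(len(q),r)
for x in np.arange(.55,.69,.012):
    w=q[abs(q[:,0]-x)<.006]
    if len(w): print(x.round(3),len(w),np.percentile(w[:,1:],[2,98],axis=0).round(3).tolist())
E
```

```text
[0.62119134 0.08585103 0.07986771] [-0.1210395   0.71105968 -0.67523174]
545 ((618.1222534179688, 80.37651062011719), (32.46073532104492, 99.5944595336914), 68.93892669677734)
0.574 80 [[0.084, 0.074], [0.103, 0.092]]
0.586 71 [[0.08, 0.074], [0.097, 0.092]]
0.598 49 [[0.08, 0.075], [0.095, 0.091]]
0.61 134 [[0.066, 0.08], [0.099, 0.105]]
0.622 54 [[0.065, 0.079], [0.075, 0.105]]
0.634 32 [[0.071, 0.079], [0.081, 0.102]]
0.646 67 [[0.068, 0.074], [0.085, 0.092]]
0.658 43 [[0.067, 0.074], [0.081, 0.091]]
0.67 15 [[0.07, 0.078], [0.079, 0.088]]
```

View pics/c8.png

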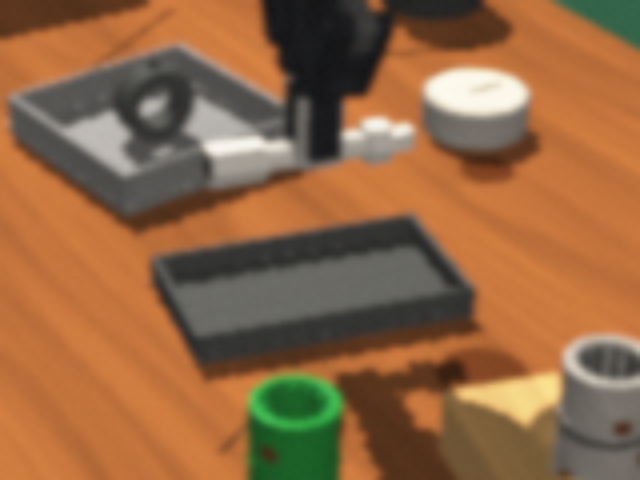

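The extension is held level over the tray, hexagonal ends at crop (230,158) and (395,138). I'll lower it.

play_rows([
  [0,0,0,0,0,2,0],
  [0,0,0,0,0,2.5,0],
  [0,0,0,0,0,1.5,0],
  [0,0,0,0,0,0.6,0],
  [0,0,0,0,0,0.2,0],
  [0,0,0,0,0,0.1,0],
  [0,0,0,0,0,0,0],
  [0,0,0,0,0,0,0],
  [0,0,0,0,0,0,0],
])

```text
time: 28.6
eef_pos: [0.6227, 0.0862, 0.0121]
eef_rot: [0.333, 3.123, 0.0]
contact_force: [-0.2, -0.4, -0.5]
opening: 0.0106
gripper_force: 49.1
```

play_rows([
  [0,0,0,0,0,0.1,0],
  [0,0,0,0,0,0,0],
  [0,0,0,0,0,0,0],
])

```text
time: 28.9
eef_pos: [0.6221, 0.0861, 0.0102]
eef_rot: [-0.334, -3.124, 0.0]
contact_force: [-0.1, 1.0, -1.2]
opening: 0.0103
gripper_force: 49.1
```

play_rows([
  [0,0,0,0,0,0.1,0],
  [0,0,0,0,0,0,0],
  [0,0,0,0,0,0,0.35],
  [0,0,0,0,0,0,0.35],
  [0,0,0,0,0,0,0.35],
  [0,0,0,0,0,0,0.35],
  [0,0,0,0,0,-2,0.35],
  [0,0,0,0,0,-4,0.35],
  [0,0,0,0,0,-5,0.5],
  [0,0,0,0,0,-4,0.5],
  [0,0,0,0,0,-4,0.5],
])

```text
time: 30.0
eef_pos: [0.6222, 0.0861, 0.2014]
eef_rot: [0.334, 3.123, 0.0]
contact_force: [0.4, 0.4, -0.7]
opening: 0.0425
gripper_force: 0.0
```

play_rows([
  [0,0,0,5,0,0,0.5],
  [0,0,0,5,0,0,0.5],
  [0,0,0,5,0,0,0.5],
  [0,0,0,5,0,0,0.5],
  [0,0,0,0,0,0,0.5],
  [0,0,0,0,0,0,0.5],
  [0,0,0,0,0,0,0.5],
  [0,0,0,0,0,0,0.5],
  [0,0,0,0,0,0,0.5],
  [0,0,0,0,0,0,0.5],
])

```text
time: 31.0
eef_pos: [0.4272, 0.1281, 0.1991]
eef_rot: [-0.335, -3.123, 0.0]
contact_force: [0.0, -0.0, -0.4]
opening: 0.0428
gripper_force: 0.0
```

```bash
python3 - <<'E'
from h import *
f=grab('top'); save(f,'tend.png'); P=pw(f)
def box(n,c,r,z0,z1):
    m=(np.hypot(P[...,0]-c[0],P[...,1]-c[1])<r)&(P[...,2]>z0)&(P[...,2]<z1); q=P[m]
    print(n,len(q),cv2.minAreaRect((q[:,:2]*1000).astype(np.float32)) if len(q) else '',q[:,2].max() if len(q) else '')
box('collar',(.631,.2706),.05,.03,.06);box('ring',(.6395,-.2626),.054,.03,.07);box('socket',(.645,-.103),.04,.055,.08)
box('ext',(.622,.0872),.052,.012,.03);box('fix',(.455,-.277),.05,.01,.06)
E
```

```text
collar 252 ((631.694091796875, 270.9494934082031), (18.423648834228516, 41.7998161315918), 88.61377716064453) 0.052390963023197346
ring 223 ((640.189208984375, -259.80438232421875), (12.690000534057617, 46.818416595458984), 87.39488983154297) 0.05643097704069655
socket 274 ((643.6096801757812, -103.43531036376953), (36.25837707519531, 36.66118240356445), 43.73365020751953) 0.07651402600634938
ext 626 ((620.6898803710938, 87.45498657226562), (77.9993667602539, 100.36367797851562), 79.09114837646484) 0.02620729192318283
fix 1111 ((455.2978210449219, -277.3395690917969), (58.44466781616211, 51.066654205322266), 15.401576042175293) 0.052410375441120705
```

View pics/tend.png

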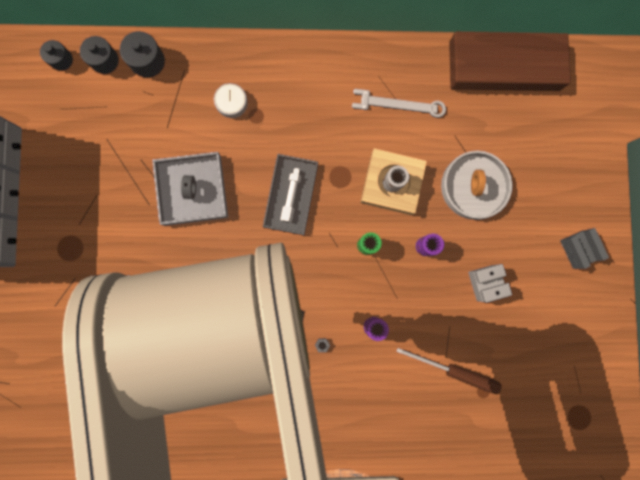

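All four are in place: collar (189,187), extension (291,194), socket (398,178), ring (480,183). The fixture block has not moved and the gripper is empty, so I'll hand in.

```bash
python3 -c "
from bench import env
print(env.hand_in())"
```

```text
the job is handed in; nothing more can be done
None
```

The job is handed in at about 31 s; the final pictures show the collar in the square tray, the ring in the dish, the socket upright in the pocket, the extension flat in the long tray and the fixture block unmoved, though the hand-in returned no verdict.

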